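# Find the loose hand screw on the monitor-arm foot and mark it

## Task

One of the three hand screws on the monitor arm's foot plate has worked loose. Feel for it by gently twisting the screws clockwise, as if tightening: a tight one resists and winds up its rubber seat, which tears if you force it more than about 5 degrees, while the loose one gives easily and should be turned on by about a sixteenth of a turn or more to be sure. Then gently lay the eraser flat inside the shallow bay directly in front of the loose screw to mark it, and leave the other things on the desk alone.

Things in the scene. Friction and masses are not known exactly. Their poses are not given: they have to be found in the camera images.
- plate: dark steel foot plate fixed to the desk, 130 (x) by 275 (y) by 8 mm, with an 80 mm wide tongue on the +x side carrying a short empty tube (38 mm across, top 32 mm above the desk). Origin: centre of the slab on the desk. The screws stand at plate x = +35 mm, y = +85, 0, -85 mm; on the -x side of each is its shallow bay.
- bay_left (a point): centre of the floor of the left-hand (+y) bay, on the plate's top face (8 mm above the desk), axes as the plate. Each bay is framed by ribs 3 mm wide and 3 mm high; inside it measures 49 mm (x) by 82 mm (y). The screw it belongs to stands 70 mm from this point along the plate's +x.
- bay_mid (a point): centre of the floor of the middle bay, on the plate's top face (8 mm above the desk), axes as the plate. Each bay is framed by ribs 3 mm wide and 3 mm high; inside it measures 49 mm (x) by 82 mm (y). The screw it belongs to stands 70 mm from this point along the plate's +x.
- bay_right (a point): centre of the floor of the right-hand (-y) bay, on the plate's top face (8 mm above the desk), axes as the plate. Each bay is framed by ribs 3 mm wide and 3 mm high; inside it measures 49 mm (x) by 82 mm (y). The screw it belongs to stands 70 mm from this point along the plate's +x.
- screw_a: hand screw on a fixed steel collar, 32 mm across, 6 mm high. Origin: its upright axis at the plate's top face; x: along the wing bar at joint 0. Black wing bar 40 mm long, 12 mm thick (grip width), from 24 to 52 mm above the origin, on a 10 mm shank. Its place among the three in the row changes from run to run. Loose or tight cannot be seen.
- screw_b: hand screw on a fixed steel collar, 32 mm across, 6 mm high. Origin: its upright axis at the plate's top face; x: along the wing bar at joint 0. Black wing bar 40 mm long, 12 mm thick (grip width), from 24 to 52 mm above the origin, on a 10 mm shank. Its place among the three in the row changes from run to run. Loose or tight cannot be seen.
- screw_c: hand screw on a fixed steel collar, 32 mm across, 6 mm high. Origin: its upright axis at the plate's top face; x: along the wing bar at joint 0. Black wing bar 40 mm long, 12 mm thick (grip width), from 24 to 52 mm above the origin, on a 10 mm shank. Its place among the three in the row changes from run to run. Loose or tight cannot be seen.
- wing_a (a joint): turn of this hand screw in its thread since the start, rad (0 at the start), positive clockwise seen from above (tightening). A tight one does not turn below 2 N m; the loose one turns from 0.05 N m. The wing bar's yaw is the collar's yaw minus this value minus the bush twist.
- wing_b (a joint): turn of this hand screw in its thread since the start, rad (0 at the start), positive clockwise seen from above (tightening). A tight one does not turn below 2 N m; the loose one turns from 0.05 N m. The wing bar's yaw is the collar's yaw minus this value minus the bush twist.
- wing_c (a joint): turn of this hand screw in its thread since the start, rad (0 at the start), positive clockwise seen from above (tightening). A tight one does not turn below 2 N m; the loose one turns from 0.05 N m. The wing bar's yaw is the collar's yaw minus this value minus the bush twist.
- bush_a (a joint): elastic twist of the black rubber bush (24 mm across) that seats this screw in its collar, rad, positive clockwise: 0 when free, 1 rad per 4 N m, so the torque on the screw is 4 N m times this value. It springs back on release. More than 0.1 rad (0.4 N m), either way, tears it.
- bush_b (a joint): elastic twist of the black rubber bush (24 mm across) that seats this screw in its collar, rad, positive clockwise: 0 when free, 1 rad per 4 N m, so the torque on the screw is 4 N m times this value. It springs back on release. More than 0.1 rad (0.4 N m), either way, tears it.
- bush_c (a joint): elastic twist of the black rubber bush (24 mm across) that seats this screw in its collar, rad, positive clockwise: 0 when free, 1 rad per 4 N m, so the torque on the screw is 4 N m times this value. It springs back on release. More than 0.1 rad (0.4 N m), either way, tears it.
- eraser: block eraser lying flat and loose on the desk left of the plate, white with a blue-grey sleeve: 48 mm (its x) by 23 mm (its y) by 13 mm high. Origin: centre of its underside.
- mug: white mug, 92 x 127 x 95 mm with handle, standing behind the plate; origin centre of its underside. Leave alone.
- stapler: dark red stapler, 148 x 37 x 40 mm, behind and left of the plate; origin centre of its underside. Leave alone.
- sticky_pad: pad of yellow notes, 76 x 76 x 18 mm, in front of the plate; origin centre of its underside. Leave alone.
There are look-alikes about, which are no part of the job. There is more than one size of the eraser; the one meant has the size given above.

How it is judged:
By the outcome, as a careful person would: the job done as asked, in the order asked, and still so for the second after the job is handed in, with the robot touching nothing.
It also fails if it takes over 64 s, if anything falls off the work surface, if the arm or the gripper's body presses on something with over 40 N, if the wrist force passes 120 N, or if a joint passes its speed limit or range.

## Robot

A 7-joint arm with a two-finger parallel gripper is mounted at the origin on the work surface; the furniture and walls round the work are solid. World frame = base frame: x ahead of the robot, y to its left, z up, the work surface at z = 0. Lengths are in m, angles in rad, forces in N, time in s.
With the tool pointing down it reaches from about 0.425 to 0.875 m from the base axis. Payload 4.7 kg.
Tool frame: the origin (TCP) lies between the finger pads; the fingertips stand ctrl.tip_reach ahead of it and the grasp point (between the pads) lies 5 mm behind it (ctrl.tip_reach is the distance from the TCP to the fingertips, in m); z points along the fingers, y is the direction in which the jaws open and shut (so a half turn about z gives the same grasp; the last joint's range is limited). The gripper opens to 87 mm and grips with 3 to 60 N. Pads are 19 mm wide; open, the fingers measure 117 mm over their backs; the gripper's body (75 mm by 190 mm) begins 51 mm behind the grasp point.
Start: joints at [1.331, 0.321, -0.07, 1.45, 0.023, 1.371, -0.057], TCP at [0.163, -0.629, 0.237] pointing down, gripper open.
Joint ranges: [-2.86, 2.86], [-0.3, 2.09], [-1.38, 1.24], [0.06, 2.45], [-1.56, 4.7], [0.09, 2.05], [-2.69, 2.69]. Speed limits (rad/s): [2.57, 2.57, 3.14, 3.14, 3.14, 3.14, 3.14].

## Interface

Orientations are given as a rotation vector (axis times angle).
In Python, from bench import ctrl gives the robot as it stands.
- The arm moves only by the shell command python3 -m handwheel 'ROWS' [FORCE]. ROWS is JSON, a list of rows, each a list of 7 numbers: the shift along the tool's x, y, z in mm, then the turn, a rotation vector about the tool's x, y, z in rad, then the gripper's target within -1 to 1 (shut at 1, half-way at 0, fully open at -1). In form: [[dx, dy, dz, ax, ay, az, grip], ...]. A call has 1 to 12 rows; each row is the pose to reach, as a shift and turn from the pose commanded when the call began, along the tool's axes at that moment; what a row does not reach only later rows make up. A row lasts 1/8 s, in which the tool goes at most 62.5 mm and 10.7 degrees, less where a joint would pass 70% of its speed; a pose out of reach is approached as far as the arm can. A call with a gripper value outside its range is refused whole. The fingers move at their own pace and stop on an object; FORCE is the grip in N (left out, the last holds). Time passes only in rows, so rows that repeat a pose let the fingers close. It gives the time, the measured TCP pose, the force and the opening at its end, in the units of the state.
- ctrl.get_state(): the state, without advancing time (a new reading comes with each control period).
- ctrl.get_image(name): name is "scene" or "top" or "wrist"; returns the picture (400x640x3 uint8, red, green, blue); there is no depth.
- ctrl.camera_model(name): a dict with "mtx" (3x3 intrinsics, pixels), "xyz" and "orientation" of the camera in the world. Camera axes: x right, y up, looking along -z (the intrinsics and any distortion apply to the point x, -y, -z); pixel columns grow to the right and rows downward; lengths in m; the calibration is good to about 2 mm. A picture is of the moment at which its call begins: read the wrist's pose just before it. camera_model takes no time and is no camera call; for the wrist camera it gives the pose at the moment of the call.
- ctrl.close_job(): hands the job in, once; it reports no verdict.
The state is a dict: "time": time; "joint_positions": joint angles; "qd": joint speeds; "joint_torque": joint torques, N m; "position": TCP position; "tool_rot": TCP orientation; "ft_force": force on the tool from outside, world axes, zero at the start; "torque": the same for the moment, N m; "grip_width": opening from 0.0 (shut) to 1.0 (fully open).
Only numpy, scipy, OpenCV 4.12 (cv2) and the standard library are available. Lean on these libraries where they do the work, as an engineer would, in place of code of your own. Each camera call takes 0.05 s, during which the arm holds its last target.

## Working session

There is one attempt and no reset: what is moved stays moved. The work goes in short steps, Python scripts to look and compute and a shell command to move; the robot and the scene stay as the last step left them, time stands still between calls to the robot, and variables do not carry over. Pictures are saved under pics/ and viewed, and the job is handed in when it is done.

```bash
ls; mkdir -p pics
python3 - <<'E'
from bench import ctrl
import cv2
s=ctrl.get_state()
for k,v in s.items(): print(k,v)
print(ctrl.tip_reach)
for n in("scene","top","wrist"):
    m=ctrl.camera_model(n);print(n,m)
    cv2.imwrite(f"pics/{n}0.png",ctrl.get_image(n)[:,:,::-1])
E
```

```text
pics
time 0.0
joint_positions [ 1.33109772  0.32181186 -0.07012512  1.45169847  0.02261064  1.3707929
 -0.0568717 ]
qd [-5.87096195e-04  9.22261971e-04 -9.97370803e-05 -3.63622653e-04
 -1.17898128e-03  1.35411157e-03 -3.95891869e-04]
joint_torque [ 2.31048034e-04 -4.91280770e+01 -4.03766111e-01 -3.12522948e+01
 -6.40312722e-02  4.39621008e-02  1.65965721e-04]
position [ 0.16304204 -0.62866423  0.23545726]
tool_rot [-3.11443423e+00 -3.97512760e-01  5.33085806e-04]
ft_force [-0.7099613  -0.14493552  0.57378332]
torque [ 0.01186774  0.00341242 -0.03423277]
grip_width 1.0004811568802465
0.014
scene {'mtx': array([[432.30192643,   0.        , 320.45572864],
       [  0.        , 432.30192643, 194.85786195],
       [  0.        ,   0.        ,   1.        ]]), 'xyz': array([0.48669587, 0.40152426, 0.89643064]), 'orientation': array([ 0.05076223, -0.75179062, -2.97247061])}
top {'mtx': array([[422.98319571,   0.        , 326.12306575],
       [  0.        , 422.98319571, 197.62119504],
       [  0.        ,   0.        ,   1.        ]]), 'xyz': array([ 0.36383004, -0.03839495,  1.19867994]), 'orientation': array([ 0.12117191, -0.12993244, -1.56663027])}
wrist {'mtx': array([[318.81634484,   0.        , 316.58633981],
       [  0.        , 318.81634484, 199.18591353],
       [  0.        ,   0.        ,   1.        ]]), 'xyz': array([ 0.23460579, -0.61008128,  0.38379314]), 'orientation': array([-0.22834528,  0.17871725, -1.30860532])}
```

View pics/scene0.png

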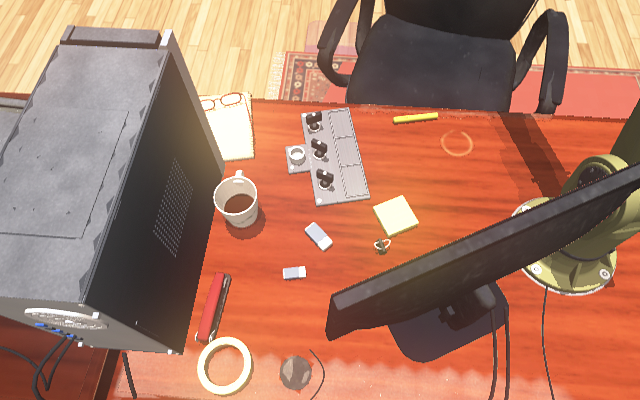

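View pics/top0.png

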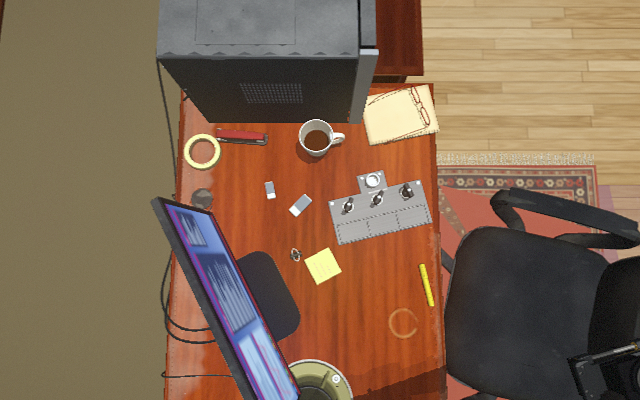

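View pics/wrist0.png

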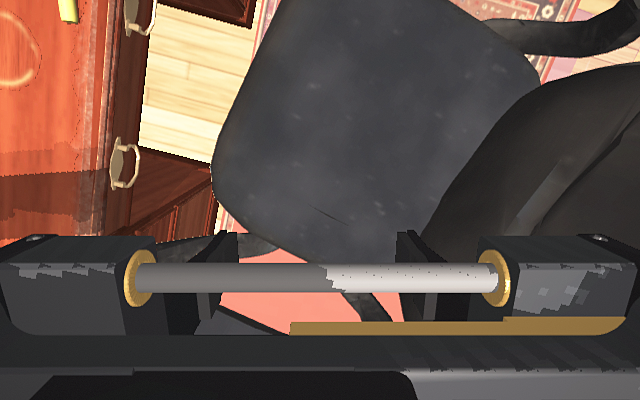

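The scene view shows the plate at about (335,155), its three screws near (313,120), (318,150) and (324,180), and two erasers at (318,236) and (294,272). The top view shows the plate at (380,210) and the erasers at (301,205) and (270,189). The wrist view shows none of the job. Next I'll enlarge the first two.

```bash
cat > h.py <<'E'
from bench import ctrl
import numpy as np, cv2
from scipy.spatial.transform import Rotation as R
def cast(m,u,v,z):
    d=np.linalg.inv(m['mtx'])@np.array([u,v,1.]); d=np.array([d[0],-d[1],-d[2]])
    d=R.from_rotvec(m['orientation']).as_matrix()@d
    o=np.asarray(m['xyz']); return o+d*(z-o[2])/d[2]
def proj(m,p):
    c=R.from_rotvec(m['orientation']).as_matrix().T@(np.asarray(p)-m['xyz'])
    q=m['mtx']@np.array([c[0],-c[1],-c[2]]); return q[:2]/q[2]
E
python3 - <<'E'
import cv2
a=cv2.imread('pics/scene0.png')[90:290,260:400]; cv2.imwrite('pics/sc_crop.png',cv2.resize(a,None,fx=3,fy=3,interpolation=cv2.INTER_CUBIC))
a=cv2.imread('pics/top0.png')[160:260,255:440]; cv2.imwrite('pics/top_crop.png',cv2.resize(a,None,fx=4,fy=4,interpolation=cv2.INTER_CUBIC))
E
```

```text
(no output)
```

View pics/sc_crop.png

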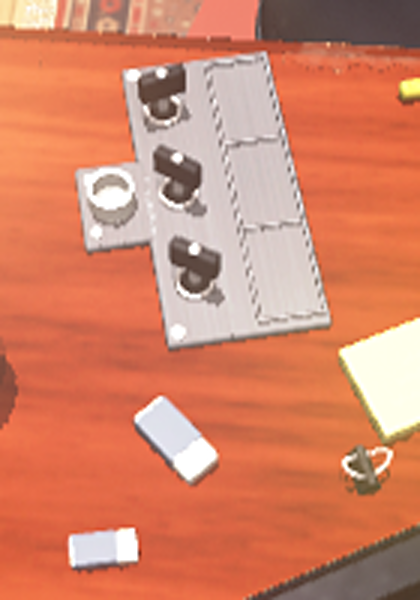

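View pics/top_crop.png

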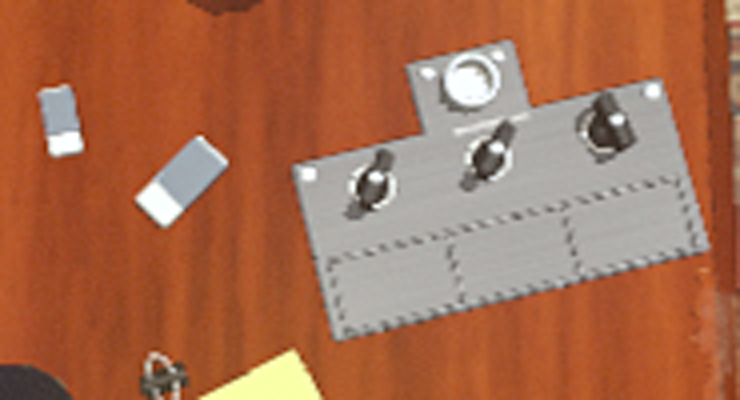

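The scene crop shows the plate with its bays on the right. The top crop shows the screws at (372,187), (488,158) and (608,128), with the larger eraser at (182,182) and the smaller at (62,120). I'll measure them roughly.

Run:
```python
from h import *
img=cv2.imread('pics/top0.png'); T=ctrl.camera_model('top');S=ctrl.camera_model('scene')
tp=lambda x,y:((x+.5)/4-.5+255,(y+.5)/4-.5+160)
sp=lambda x,y:((x+.5)/3-.5+260,(y+.5)/3-.5+90)
c=[np.array(cast(T,*tp(*p),.008))[:2] for p in [(293,165),(663,80),(709,247),(338,340)]]
c2=[np.array(cast(S,*sp(*p),.008))[:2] for p in [(170,346),(123,70),(268,53),(330,323)]]
for c in (c,c2):
    print(np.round(c,4).tolist(),'ctr',np.mean(c,0),[np.linalg.norm(c[i]-c[(i+1)%4]) for i in range(4)])
    d=c[1]-c[0]+c[2]-c[3]; print('yaw',np.arctan2(d[0],-d[1]))  # -y plate dir
# -> y dir = -d ; x axis = rot -90
# erasers
for nm,m,im,roi in (('top',T,img,(170,270,255,320)),('scene',S,cv2.imread('pics/scene0.png'),(210,290,270,345))):
    h=cv2.cvtColor(im,cv2.COLOR_BGR2HSV); mk=((h[...,1]<90)&(h[...,2]>110)).astype(np.uint8)
    r=np.zeros_like(mk); r[roi[0]:roi[1],roi[2]:roi[3]]=1; mk*=r
    for k in cv2.findContours(mk,0,2)[0]:
        if cv2.contourArea(k)<60: continue
        w=np.array([cast(m,u,v,.013)[:2] for u,v in k[:,0]],np.float32)
        print(nm,cv2.minAreaRect(w),cv2.boundingRect(k))
```

```text
[[0.5465, -0.05], [0.6085, -0.316], [0.4881, -0.3443], [0.4225, -0.0815]] ctr [ 0.51639588 -0.19795463] [np.float64(0.2731014889392363), np.float64(0.12374367699258887), np.float64(0.2708782164850883), np.float64(0.12789935384930695)]
yaw 0.23678952898869685
[[0.545, -0.0495], [0.6087, -0.3147], [0.4841, -0.3422], [0.423, -0.0786]] ctr [ 0.51519549 -0.19624344] [np.float64(0.2727163772250652), np.float64(0.12759799036558844), np.float64(0.270630895929545), np.float64(0.1254419525081899)]
yaw 0.23183088207125624
top ((0.3736419677734375, -0.014792338013648987), (0.03986191377043724, 0.044986292719841), 28.16515350341797) (305, 252, 15, 18)
top ((0.5339661836624146, 0.028866667300462723), (0.03225935250520706, 0.06436075270175934), 45.700138092041016) (289, 194, 23, 23)
top ((0.5773909687995911, 0.11505088210105896), (0.05005531758069992, 0.025067303329706192), 12.389571189880371) (264, 181, 12, 18)
scene ((0.5781806707382202, 0.1165405660867691), (0.04778026044368744, 0.025565071031451225), 10.999378204345703) (283, 266, 23, 14)
scene ((0.5346198081970215, 0.029254276305437088), (0.03250173479318619, 0.06807628273963928), 46.98619842529297) (305, 222, 27, 29)
```

```bash
python3 - <<'E'
from h import *
T=ctrl.camera_model('top');S=ctrl.camera_model('scene')
def dr(m,u,v):
    a=cast(m,u,v,0);o=np.array(m['xyz']);return o,(a-o)/np.linalg.norm(a-o)
def tri(a,b):
    o1,d1=dr(T,*a);o2,d2=dr(S,*b)
    t=np.linalg.lstsq(np.c_[d1,-d2],o2-o1,rcond=None)[0]
    p,q=o1+t[0]*d1,o2+t[1]*d2; return (p+q)/2,np.linalg.norm(p-q)
print(tri((153,202),(330,293)))
for z in (.3,.4,.5): print(z,cast(S,640,165,z),cast(T,285,400,z),cast(T,153,202,z),cast(S,330,293,z))
print(tri((209,209),(330,338)), tri((153,202),(330,300)))
s=ctrl.get_state();print(R.from_rotvec(s['tool_rot']).as_matrix().round(3))
w=ctrl.camera_model('wrist'); A=R.from_rotvec(s['tool_rot']).as_matrix()
print('cam in tool',A.T@(w['xyz']-s['position']), (A.T@R.from_rotvec(w['orientation']).as_matrix()).round(3))
E
python3 - <<'E'
import cv2
a=cv2.imread('pics/top0.png')[180:400,140:340]; cv2.imwrite('pics/mon.png',cv2.resize(a,None,fx=2.7,fy=2.7))
E
```

```text
(array([0.48621089, 0.27304076, 0.43124591]), np.float64(0.014228946532506049))
0.3 [ 0.01201248 -0.01184953  0.3       ] [0.09933327 0.03867975 0.3       ] [0.49890249 0.32769034 0.3       ] [0.49500912 0.23484534 0.3       ]
0.4 [0.09159984 0.0574584  0.4       ] [0.12876497 0.03010332 0.4       ] [0.48387239 0.28695445 0.4       ] [0.49361529 0.26279141 0.4       ]
0.5 [0.17118719 0.12676634 0.5       ] [0.15819667 0.02152688 0.5       ] [0.4688423  0.24621856 0.5       ] [0.49222145 0.29073748 0.5       ]
(array([0.50026528, 0.25993756, 0.11491062]), np.float64(0.017189169656432555)) (array([0.48682645, 0.277618  , 0.42032085]), np.float64(0.012170940760071995))
[[ 0.968  0.251 -0.   ]
 [ 0.251 -0.968  0.001]
 [-0.    -0.001 -1.   ]]
cam in tool [ 0.07394319 -0.00034073 -0.14824646] [[-0.     0.964  0.266]
 [ 1.     0.    -0.   ]
 [-0.     0.266 -0.964]]
```

View pics/mon.png

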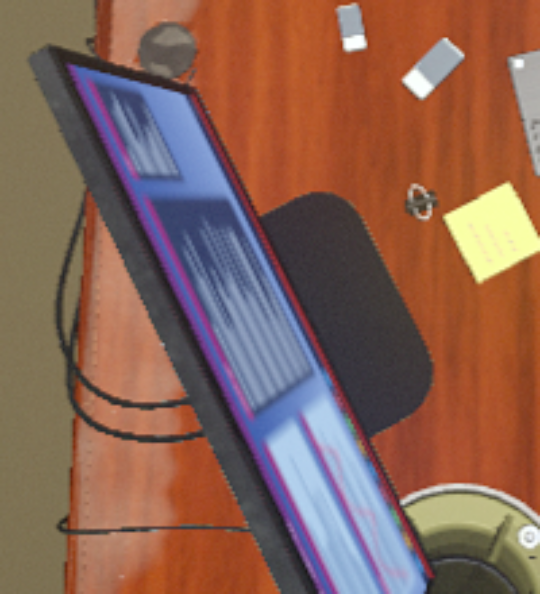

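The small eraser, about 48 x 25 mm as measured, is the right one, at (0.578, 0.116). The larger is a look-alike. The monitor's top edge is at about z = 0.43, left of the arm's path. I'll move above the plate for a close look.

```bash
python3 -m handwheel '[[395,-327,-15,0,0,0,-1],[395,-327,-15,0,0,0,-1],[395,-327,-15,0,0,0,-1],[395,-327,-15,0,0,0,0],[395,-327,-15,0,0,0,0],[395,-327,-15,0,0,0,0],[395,-327,-15,0,0,0,0],[395,-327,-15,0,0,0,0],[395,-327,-15,0,0,0,0],[395,-327,-15,0,0,0,0],[395,-327,-15,0,0,0,0]]'
python3 - <<'E'
from h import *
import pickle
s=ctrl.get_state();w=ctrl.camera_model('wrist');im=ctrl.get_image('wrist')[:,:,::-1]
cv2.imwrite('pics/w1.png',im);pickle.dump(w,open('w1.pkl','wb'))
print(s['time'],s['position'],s['tool_rot'],s['ft_force'],s['torque'],s['qd'].round(3),s['joint_positions'].round(2))
E
```

```text
time: 1.52
position: [0.4622, -0.2156, 0.2512]
tool_rot: [3.117, 0.393, -0.002]
ft_force: [0.2, -1.0, -0.1]
grip_width: 0.498
1.525 [ 0.46219204 -0.21556059  0.25118345] [ 3.11661417e+00  3.92502922e-01 -1.79991852e-03] [ 0.22181026 -0.97705148 -0.10944762] [-0.02841676  0.00503279 -0.03493475] [ 0.007 -0.     0.004  0.    -0.006 -0.    -0.002] [ 0.84  0.04 -0.47  1.76  0.02  1.35 -0.95]
```

View pics/w1.png

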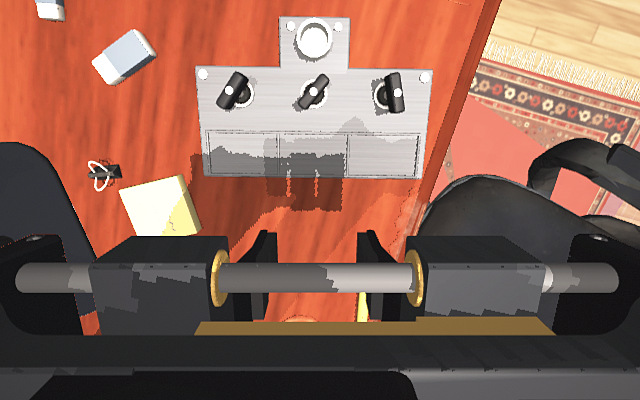

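The wrist view shows the whole plate clearly: screws at (234,92), (313,92) and (393,92), bays along row 155. I'll enlarge the screws.

Run:
```python
import cv2
a=cv2.imread('pics/w1.png')[62:122,210:420]
cv2.imwrite('pics/w1c.png',cv2.resize(a[:,:110],None,fx=7,fy=7,interpolation=cv2.INTER_CUBIC));cv2.imwrite('pics/w1d.png',cv2.resize(a[:,100:],None,fx=7,fy=7,interpolation=cv2.INTER_CUBIC))
```

```text
(no output)
```

View pics/w1c.png

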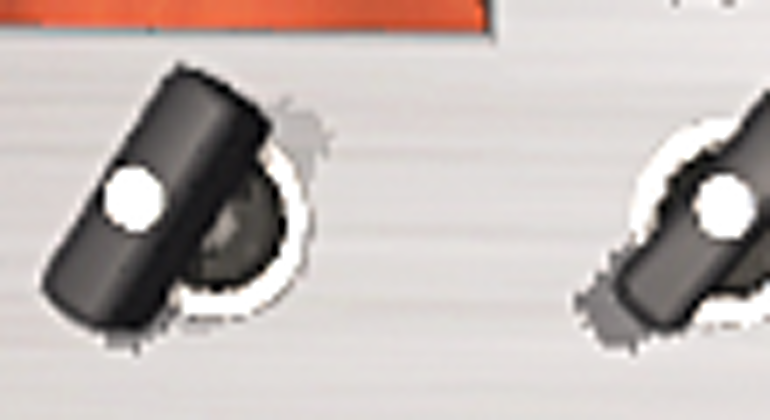

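View pics/w1d.png

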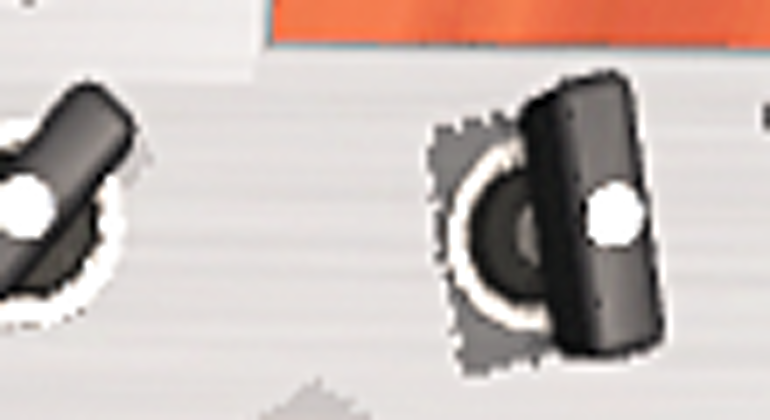

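Run:
```python
import cv2
a=cv2.imread('pics/w1.png')
for i,(u,v) in enumerate([(234,92),(313,92),(393,92)]):
    b=a[v-25:v+25,u-25:u+25]; b=cv2.resize(b,None,fx=10,fy=10,interpolation=cv2.INTER_CUBIC)
    b=cv2.convertScaleAbs(b,alpha=2.0) 
    cv2.imwrite(f'pics/s{i}.png',b)
s=cv2.hconcat([cv2.resize(cv2.imread(f'pics/s{i}.png'),(266,266)) for i in range(3)])
```

```text
(no output)
```

View pics/s0.png

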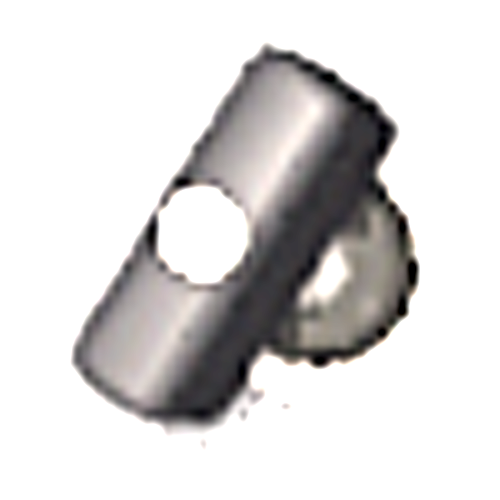

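View pics/s1.png

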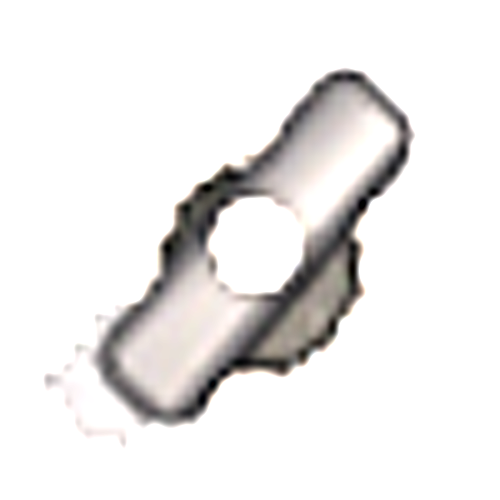

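View pics/s2.png

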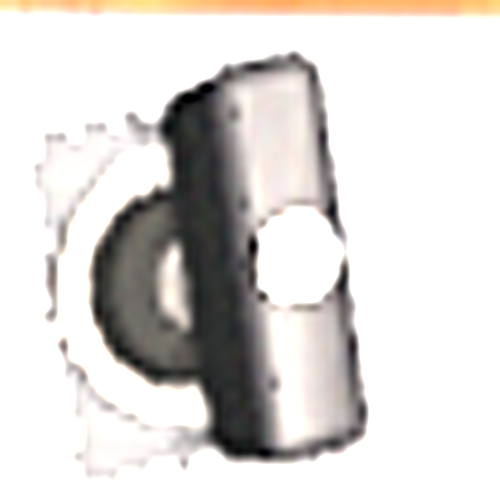

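Run:
```python
from h import *
import pickle
w=pickle.load(open('w1.pkl','rb'))
L=[[((240,75),(80,345),.06),((390,140),(240,410),.034)],[((300,105),(115,325),.06),((405,160),(210,400),.055)],[((318,80),(360,420),.06),((168,130),(208,435),.034)]]
D=[(201,233),(257,245),(297,255)]
C=[(234,92),(313,92),(393,92)]
f=lambda p,c:((p[0]+.5)/10-.5+c[0]-25,(p[1]+.5)/10-.5+c[1]-25)
P=[]
for l,d,c in zip(L,D,C):
    p=cast(w,*f(d,c),.0605)[:2];P.append(p)
    ys=[]
    for a,b,z in l:
        v=cast(w,*f(a,c),z)-cast(w,*f(b,c),z); 
        v*=np.sign(v[0]);ys.append(round(float(np.arctan2(v[1],v[0])),3))
    print(p.round(4),ys)
d=P[0]-P[2];print(np.linalg.norm(d),np.linalg.norm(P[0]-P[1]),np.linalg.norm(P[1]-P[2]),'plate yaw',np.arctan2(-d[0],d[1]))
# plate corners
cs=[cast(w,*p,.008)[:2] for p in [(196,66),(434,69),(424,181),(203,177)]]
print(np.round(cs,4))
A=R.from_rotvec(ctrl.get_state()['tool_rot']).as_matrix();print(A.round(3), 'toolx yaw',np.arctan2(A[1,0],A[0,0]))
```

```text
[ 0.5316 -0.1062] [-0.363, -0.325]
[ 0.5516 -0.189 ] [-0.48, -0.456]
[ 0.5717 -0.2713] [0.449, 0.444]
0.16995162600132901 0.08519463850715372 0.08475708680201224 plate yaw 0.23789746746934382
[[ 0.5475 -0.0515]
 [ 0.6118 -0.3158]
 [ 0.485  -0.3486]
 [ 0.4215 -0.0793]]
[[ 0.969  0.247 -0.001]
 [ 0.247 -0.969 -0.   ]
 [-0.001  0.    -1.   ]] toolx yaw 0.25007625093831104
```

All three spacings fit at 85.2, 84.8 and 170.0 mm. I'll start with the right-hand screw and go above it first.

```bash
python3 -m handwheel '[[46,40,0,0,0,-0.1,0],[92,81,0,0,0,-0.197,0],[92,81,50,0,0,-0.197,0],[92,81,100,0,0,-0.197,0],[92,81,140,0,0,-0.197,0],[92,81,140,0,0,-0.197,0],[92,81,140,0,0,-0.197,0]]'
cat > st.py <<'E'
from h import *
s=ctrl.get_state();A=R.from_rotvec(s['tool_rot']).as_matrix()
print('t',round(s['time'],3),'pos',s['position'].round(4),'yaw',np.arctan2(A[1,0],A[0,0]).round(4),'tilt',A[:2,2].round(4),'F',s['ft_force'].round(2),'M',s['torque'].round(3),'tau7',s['joint_torque'][6].round(3),'w',round(s['grip_width'],4))
E
cat > tgt.py <<'E'
# shift (mm) and turn in tool axes to a target x y yaw z
import sys
from h import *
x,y,yaw,z=map(float,sys.argv[1:5]);s=ctrl.get_state();A=R.from_rotvec(s['tool_rot']).as_matrix()
print('delta',(A.T@(np.array([x,y,z])-s['position'])*1000).round(1),'turn',-(yaw-np.arctan2(A[1,0],A[0,0])).round(4))
E
python3 st.py; python3 tgt.py .5717 -.2713 .447 .048
```

```text
time: 2.45
position: [0.5733, -0.2702, 0.1132]
tool_rot: [3.061, 0.699, 0.002]
ft_force: [-0.1, 0.5, 0.4]
grip_width: 0.5
t 2.45 pos [ 0.5733 -0.2702  0.1132] yaw 0.4492 tilt [ 0.0018 -0.0013] F [-0.08  0.48  0.37] M [ 0.025 -0.065 -0.007] tau7 0.004 w 0.4998
delta [-2.   0.1 65.2] turn 0.0022
```

```bash
python3 -m handwheel '[[-2,0,35,0,0,0,0],[-2,0,65,0,0,0,0],[-2,0,65,0,0,0,0],[-2,0,65,0,0,0,0]]' 12; python3 st.py
python3 - <<'E'
from h import *
cv2.imwrite('pics/w2.png',ctrl.get_image('wrist')[:,:,::-1])
E
```

```text
time: 2.95
position: [0.5727, -0.2705, 0.0493]
tool_rot: [3.06, 0.701, 0.005]
ft_force: [0.7, 1.1, 0.1]
grip_width: 0.498
t 2.95 pos [ 0.5727 -0.2705  0.0493] yaw 0.4505 tilt [ 0.0036 -0.0019] F [0.68 1.1  0.14] M [ 0.039 -0.023 -0.009] tau7 0.002 w 0.4979
```

View pics/w2.png

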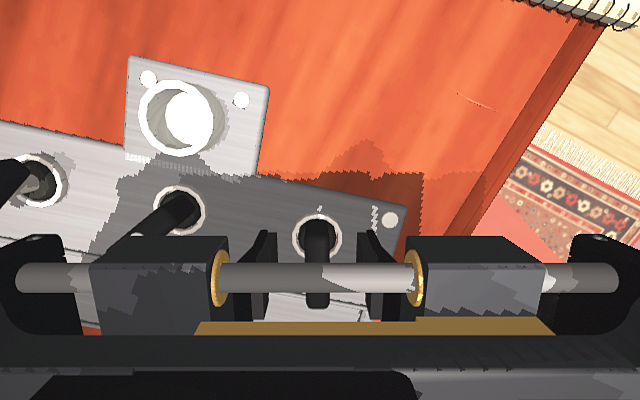

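The right screw's bar is upright at column 318, centred between the pads at about 268 and 370. Closing gently.

```bash
python3 -m handwheel '[[0,0,0,0,0,0,1],[0,0,0,0,0,0,1],[0,0,0,0,0,0,1],[0,0,0,0,0,0,1],[0,0,0,0,0,0,1],[0,0,0,0,0,0,1]]' 12; python3 st.py; python3 -m handwheel '[[0,0,0,0,0,0,1]]'; python3 st.py
```

```text
time: 3.75
position: [0.5715, -0.271, 0.0468]
tool_rot: [3.06, 0.701, 0.002]
ft_force: [3.0, -4.7, -2.1]
grip_width: 0.133
t 3.75 pos [ 0.5715 -0.271   0.0468] yaw 0.4502 tilt [ 0.0016 -0.0019] F [ 3.04 -4.73 -2.13] M [-1.058 -0.7    0.053] tau7 -0.054 w 0.1332
time: 3.88
position: [0.5716, -0.271, 0.0468]
tool_rot: [3.06, 0.701, 0.002]
ft_force: [2.2, -5.1, -2.2]
grip_width: 0.137
t 3.875 pos [ 0.5716 -0.271   0.0468] yaw 0.4503 tilt [ 0.0017 -0.0019] F [ 2.24 -5.13 -2.18] M [-1.036 -0.746  0.084] tau7 -0.054 w 0.1368
```

```bash
python3 -m handwheel '[[0,0,0,0,0,0.02,1],[0,0,0,0,0,0.02,1]]'; python3 st.py; python3 -m handwheel '[[0,0,0,0,0,0.02,1],[0,0,0,0,0,0.02,1],[0,0,0,0,0,0.02,1]]'; python3 st.py
```

```text
time: 4.12
position: [0.5716, -0.271, 0.0468]
tool_rot: [3.067, 0.67, 0.002]
ft_force: [2.7, -3.3, -2.0]
grip_width: 0.142
t 4.125 pos [ 0.5716 -0.271   0.0468] yaw 0.4303 tilt [ 0.0016 -0.0019] F [ 2.7  -3.29 -2.04] M [-1.085 -0.7    0.148] tau7 -0.169 w 0.1421
time: 4.5
position: [0.5716, -0.271, 0.0468]
tool_rot: [3.073, 0.64, 0.002]
ft_force: [3.5, -5.7, -2.4]
grip_width: 0.137
t 4.5 pos [ 0.5716 -0.271   0.0468] yaw 0.4107 tilt [ 0.0017 -0.002 ] F [ 3.51 -5.72 -2.44] M [-1.022 -0.745  0.194] tau7 -0.183 w 0.1366
```

About 0.18 N m is well above the 0.05 N m at which a loose screw turns, so this one looks tight. I'll untwist, release and check that it sprang back.

```bash
python3 -m handwheel '[[0,0,0,0,0,-0.02,1],[0,0,0,0,0,-0.04,1],[0,0,0,0,0,-0.04,0],[0,0,0,0,0,-0.04,0],[0,0,0,0,0,-0.04,0],[0,0,-40,0,0,-0.04,0],[0,0,-95,0,0,-0.04,0],[0,0,-130,0,0,-0.04,0]]'; python3 st.py;  python3 tgt.py .5516 -.189 -.468 .11
```

```text
time: 5.5
position: [0.5717, -0.2692, 0.1793]
tool_rot: [3.061, 0.703, 0.003]
ft_force: [-0.3, -0.0, -0.7]
grip_width: 0.501
t 5.5 pos [ 0.5717 -0.2692  0.1793] yaw 0.4514 tilt [ 0.002  -0.0007] F [-0.34 -0.04 -0.68] M [-0.009 -0.042  0.007] tau7 -0.064 w 0.5011
delta [ 16.8 -81.1  69.2] turn 0.9194
```

```bash
python3 -m handwheel '[[5,-25,0,0,0,0.18,0],[10,-50,0,0,0,0.36,0],[17,-81,0,0,0,0.54,0],[17,-81,0,0,0,0.72,0],[17,-81,30,0,0,0.9,0],[17,-81,69,0,0,0.92,0],[17,-81,69,0,0,0.92,0],[17,-81,69,0,0,0.92,0]]' ; python3 st.py;  python3 tgt.py .5516 -.189 -.468 .0475
python3 - <<'E'
from h import *
import pickle
w=ctrl.camera_model('wrist');cv2.imwrite('pics/w3.png',ctrl.get_image('wrist')[:,:,::-1]);pickle.dump(w,open('w3.pkl','wb'))
E
```

```text
time: 6.5
position: [0.5517, -0.1892, 0.1088]
tool_rot: [-3.056, 0.729, -0.002]
ft_force: [1.4, 0.2, 0.5]
grip_width: 0.501
t 6.5 pos [ 0.5517 -0.1892  0.1088] yaw -0.4685 tilt [ 0.0012 -0.0002] F [1.4  0.18 0.52] M [ 0.034 -0.005  0.039] tau7 0.0 w 0.5005
delta [-0.3 -0.1 61.3] turn -0.0005
```

View pics/w3.png

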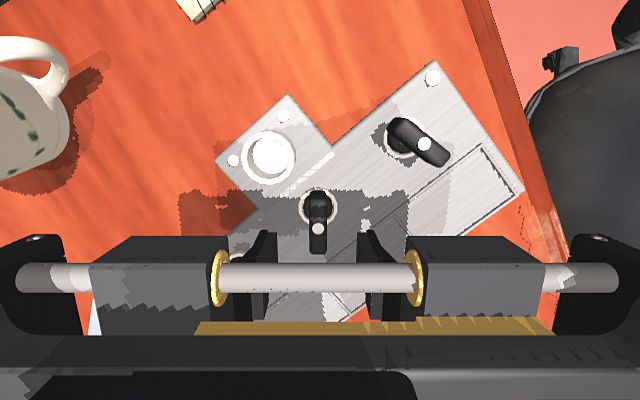

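The middle bar is upright at column 318 between the pads, and the right screw is visible at (418,140). I'll compare the right bar's yaw with before.

Run:
```python
import cv2
b=cv2.imread('pics/w3.png')[105:180,375:460]; cv2.imwrite('pics/w3c.png',cv2.convertScaleAbs(cv2.resize(b,None,fx=7,fy=7,interpolation=cv2.INTER_CUBIC),alpha=1.6))
```

```text
(no output)
```

View pics/w3c.png

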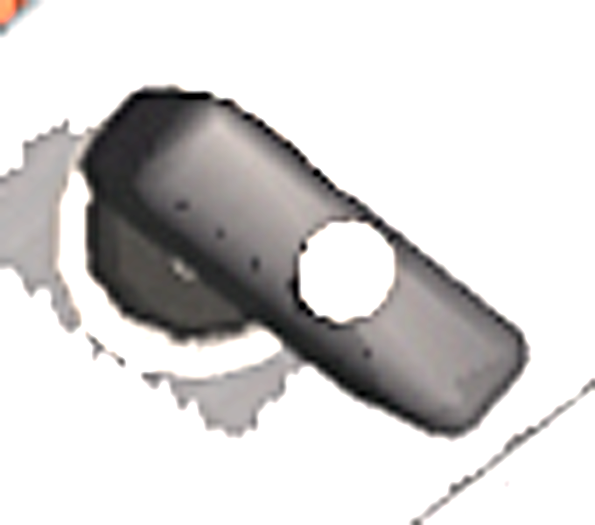

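```bash
python3 -m handwheel '[[0,0,35,0,0,0,0],[0,0,61,0,0,0,0],[0,0,61,0,0,0,0],[0,0,61,0,0,0,1],[0,0,61,0,0,0,1],[0,0,61,0,0,0,1],[0,0,61,0,0,0,1],[0,0,61,0,0,0,1],[0,0,61,0,0,0,1],[0,0,61,0,0,0,1]]' 12; python3 st.py; python3 -m handwheel '[[0,0,0,0,0,0.02,1],[0,0,0,0,0,0.02,1],[0,0,0,0,0,0.02,1]]'; python3 st.py
```

```text
time: 7.8
position: [0.5513, -0.1896, 0.047]
tool_rot: [3.055, -0.73, 0.001]
ft_force: [-1.9, -0.1, 5.1]
grip_width: 0.138
t 7.8 pos [ 0.5513 -0.1896  0.047 ] yaw -0.4693 tilt [ 0.0005 -0.0006] F [-1.88 -0.06  5.08] M [-0.003  0.324 -0.008] tau7 -0.011 w 0.1381
time: 8.18
position: [0.5512, -0.1897, 0.047]
tool_rot: [3.048, -0.76, 0.001]
ft_force: [-1.4, -1.0, 6.0]
grip_width: 0.137
t 8.175 pos [ 0.5512 -0.1897  0.047 ] yaw -0.4891 tilt [ 0.0004 -0.0007] F [-1.37 -1.04  6.  ] M [-0.033  0.286  0.088] tau7 -0.083 w 0.1366
```

The crop shows the right bar's top edge running (240,105)–(510,330). On the middle screw the torque is rising about as the bush stiffness predicts, so I'll add a little more.

```bash
python3 -m handwheel '[[0,0,0,0,0,0.02,1],[0,0,0,0,0,0.02,1],[0,0,0,0,0,0.02,1]]'; python3 st.py
python3 - <<'E'
from h import *
import pickle
w=pickle.load(open('w3.pkl','rb'))
f=lambda x,y:((x+.5)/7-.5+375,(y+.5)/7-.5+105)
for a,b in [((240,105),(510,330)),((300,155),(490,308))]:
    v=cast(w,*f(*a),.06)-cast(w,*f(*b),.06);print(np.arctan2(v[1],v[0]))
v=cast(w,*f(100,190),.034)-cast(w,*f(380,395),.034);print(np.arctan2(v[1],v[0]))
E
```

```text
time: 8.55
position: [0.5513, -0.1897, 0.047]
tool_rot: [3.04, -0.79, 0.001]
ft_force: [-0.9, -1.2, 4.7]
grip_width: 0.138
t 8.55 pos [ 0.5513 -0.1897  0.047 ] yaw -0.5088 tilt [ 0.0004 -0.0008] F [-0.91 -1.18  4.75] M [-0.009  0.331  0.154] tau7 -0.151 w 0.1385
0.4511388819853139
0.46654910571099534
0.49941287840731935
```

The middle screw is tight: 0.15–0.16 N m at 0.04 rad, matching 4 N m/rad. The right bar is back at 0.45 rad, its starting yaw. On to the left one.

```bash
python3 -m handwheel '[[0,0,0,0,0,-0.02,1],[0,0,0,0,0,-0.04,1],[0,0,0,0,0,-0.04,0],[0,0,0,0,0,-0.04,0],[0,0,0,0,0,-0.04,0],[0,0,-40,0,0,-0.04,0],[0,0,-90,0,0,-0.04,0],[0,0,-90,0,0,-0.04,0]]'; python3 st.py;  python3 tgt.py .5316 -.1062 -.345 .11
```

```text
time: 9.55
position: [0.5541, -0.19, 0.1411]
tool_rot: [3.054, -0.73, 0.014]
ft_force: [-0.1, 0.4, -0.1]
grip_width: 0.494
t 9.55 pos [ 0.5541 -0.19    0.1411] yaw -0.4692 tilt [ 0.0081 -0.0032] F [-0.08  0.44 -0.1 ] M [ 0.072 -0.01   0.013] tau7 0.049 w 0.4937
delta [-58.3 -64.6  30.6] turn -0.1242
```

```bash
python3 -m handwheel '[[-30,-33,0,0,0,-0.06,0],[-58,-65,0,0,0,-0.124,0],[-58,-65,31,0,0,-0.124,0],[-58,-65,31,0,0,-0.124,0],[-58,-65,31,0,0,-0.124,0]]'; python3 st.py;  python3 tgt.py .5316 -.1062 -.345 .0475
python3 - <<'E'
from h import *
import pickle
w=ctrl.camera_model('wrist');cv2.imwrite('pics/w4.png',ctrl.get_image('wrist')[:,:,::-1]);pickle.dump(w,open('w4.pkl','wb'))
E
```

```text
time: 10.18
position: [0.5287, -0.1058, 0.1056]
tool_rot: [-3.095, 0.541, 0.001]
ft_force: [0.9, -0.2, 0.5]
grip_width: 0.503
t 10.175 pos [ 0.5287 -0.1058  0.1056] yaw -0.3463 tilt [-0.0003  0.0001] F [ 0.86 -0.19  0.55] M [ 0.033 -0.02   0.026] tau7 -0.0 w 0.5028
delta [ 2.9 -0.6 58.1] turn -0.0013
```

View pics/w4.png

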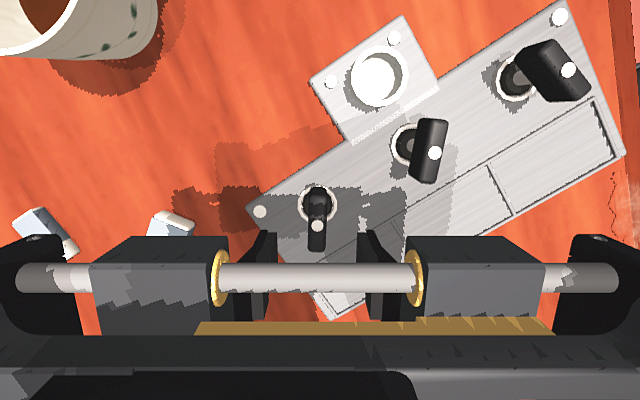

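The left bar is centred at column 317, upright between the pads. Descend, close and twist slightly.

```bash
python3 -m handwheel '[[3,-1,35,0,0,0,0],[3,-1,58,0,0,0,0],[3,-1,58,0,0,0,0],[3,-1,58,0,0,0,1],[3,-1,58,0,0,0,1],[3,-1,58,0,0,0,1],[3,-1,58,0,0,0,1],[3,-1,58,0,0,0,1],[3,-1,58,0,0,0,1],[3,-1,58,0,0,0,1]]' 12; python3 st.py; python3 -m handwheel '[[0,0,0,0,0,0.02,1],[0,0,0,0,0,0.02,1],[0,0,0,0,0,0.04,1],[0,0,0,0,0,0.04,1],[0,0,0,0,0,0.04,1]]'; python3 st.py
```

```text
time: 11.48
position: [0.5319, -0.1069, 0.0481]
tool_rot: [3.093, -0.541, 0.001]
ft_force: [-1.7, -4.8, 5.5]
grip_width: 0.138
t 11.475 pos [ 0.5319 -0.1069  0.0481] yaw -0.3462 tilt [ 0.0002 -0.0021] F [-1.66 -4.81  5.52] M [-1.077  0.547 -0.082] tau7 0.041 w 0.1376
time: 12.1
position: [0.5319, -0.1069, 0.0482]
tool_rot: [3.081, -0.602, 0.001]
ft_force: [-1.6, -5.2, 6.0]
grip_width: 0.14
t 12.1 pos [ 0.5319 -0.1069  0.0482] yaw -0.3858 tilt [ 0.0002 -0.0023] F [-1.63 -5.24  6.03] M [-1.065  0.56   0.094] tau7 -0.053 w 0.1398
```

```bash
python3 -m handwheel '[[0,0,0,0,0,0.02,1],[0,0,0,0,0,0.02,1],[0,0,0,0,0,0.02,1]]'; python3 st.py
```

```text
time: 12.48
position: [0.5319, -0.1069, 0.0482]
tool_rot: [3.075, -0.633, 0.001]
ft_force: [-3.0, -4.8, 4.9]
grip_width: 0.141
t 12.475 pos [ 0.5319 -0.1069  0.0482] yaw -0.4059 tilt [ 0.0002 -0.0023] F [-2.98 -4.79  4.85] M [-1.127  0.564  0.07 ] tau7 -0.053 w 0.1408
```

The torque stays at 0.053 N m while the screw turns, so this is the loose one. I'll turn it on to about 0.6 rad in total.

```bash
python3 -m handwheel '[[0,0,0,0,0,0.08,1],[0,0,0,0,0,0.16,1],[0,0,0,0,0,0.24,1],[0,0,0,0,0,0.32,1],[0,0,0,0,0,0.4,1],[0,0,0,0,0,0.48,1],[0,0,0,0,0,0.54,1],[0,0,0,0,0,0.54,1],[0,0,0,0,0,0.54,1]]'; python3 st.py
```

```text
time: 13.6
position: [0.5315, -0.1075, 0.0482]
tool_rot: [2.794, -1.43, 0.001]
ft_force: [-2.9, -5.5, 6.4]
grip_width: 0.133
t 13.6 pos [ 0.5315 -0.1075  0.0482] yaw -0.9462 tilt [-0.0006 -0.0029] F [-2.89 -5.54  6.42] M [-1.313  0.763  0.069] tau7 -0.043 w 0.1328
```

```bash
python3 -m handwheel '[[0,0,0,0,0,0,0],[0,0,0,0,0,0,0],[0,0,0,0,0,0,0],[0,0,-40,0,0,0,0],[0,0,-100,0,0,0,0],[0,0,-150,0,0,0,0],[0,0,-150,0,0,0,0]]'; python3 st.py
python3 - <<'E'
from h import *
cv2.imwrite('pics/sc5.png',ctrl.get_image('scene')[:,:,::-1])
E
```

```text
time: 14.48
position: [0.5349, -0.1049, 0.2023]
tool_rot: [-2.796, 1.428, -0.014]
ft_force: [0.1, -0.4, 0.1]
grip_width: 0.499
t 14.475 pos [ 0.5349 -0.1049  0.2023] yaw -0.9445 tilt [ 0.009  -0.0019] F [ 0.06 -0.37  0.06] M [0.14  0.019 0.018] tau7 0.038 w 0.4991
```

View pics/sc5.png

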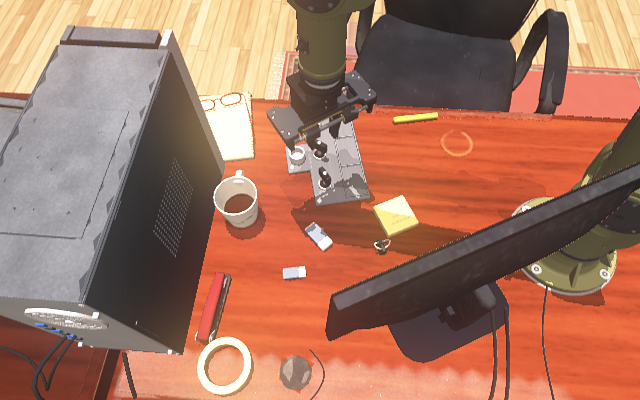

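The scene view shows the arm clear, with both erasers untouched at (318,236) and (294,272). I'll check clearances around the small one.

```bash
python3 - <<'E'
from h import *
T=ctrl.camera_model('top');S=ctrl.camera_model('scene')
print('mug',cast(T,317,134,.095),cast(S,237,196,.095))
print('stapler',[cast(T,*p,.04).round(3) for p in [(216,130),(268,140)]],[cast(S,*p,.02).round(3) for p in [(225,272),(203,342)]])
print(ctrl.get_state()['joint_positions'].round(2))
E
python3 tgt.py .50 .10 .205 .25; python3 tgt.py .578 .1155 .205 .25
```

```text
mug [ 0.71634592 -0.01983861  0.095     ] [ 0.70819631 -0.01419802  0.095     ]
stapler [array([0.745, 0.268, 0.04 ]), array([0.716, 0.12 , 0.04 ])] [array([0.723, 0.129, 0.02 ]), array([0.739, 0.272, 0.02 ])]
[ 0.5   0.13 -0.39  1.76  0.05  1.25 -2.41]
delta [-185.2  -93.4  -50.9] turn -1.1495
delta [-152.1 -165.6  -50.6] turn -1.1495
```

```bash
python3 -m handwheel '[[0,0,-50,0,0,-0.18,0],[-40,-25,-50,0,0,-0.36,0],[-80,-45,-50,0,0,-0.54,0],[-120,-70,-50,0,0,-0.72,0],[-167,-93,-50,0,0,-0.9,0],[-167,-93,-50,0,0,-1.08,0],[-167,-93,-50,0,0,-1.15,0],[-167,-93,-50,0,0,-1.15,0],[-167,-93,-50,0,0,-1.15,0]]'; python3 st.py
python3 - <<'E'
from h import *
import pickle
w=ctrl.camera_model('wrist');cv2.imwrite('pics/w6.png',ctrl.get_image('wrist')[:,:,::-1]);pickle.dump(w,open('w6.pkl','wb'))
cv2.imwrite('pics/sc6.png',ctrl.get_image('scene')[:,:,::-1])
E
```

```text
time: 15.65
position: [0.509, 0.0845, 0.2465]
tool_rot: [-3.125, -0.319, 0.003]
ft_force: [0.7, -0.1, 0.2]
grip_width: 0.5
t 15.65 pos [0.509  0.0845 0.2465] yaw 0.2035 tilt [-0.0019  0.0001] F [ 0.71 -0.11  0.21] M [ 0.025 -0.013  0.005] tau7 -0.0 w 0.4996
```

View pics/w6.png

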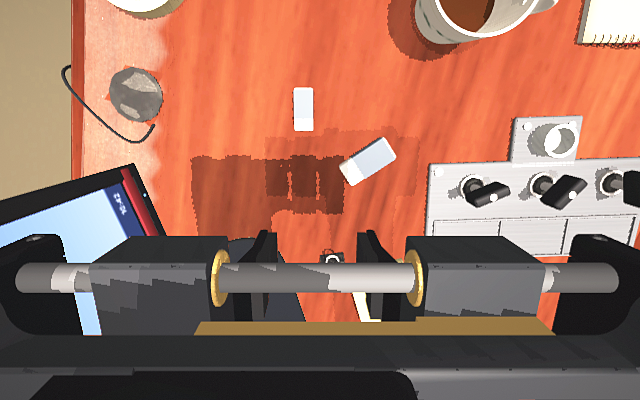

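View pics/sc6.png

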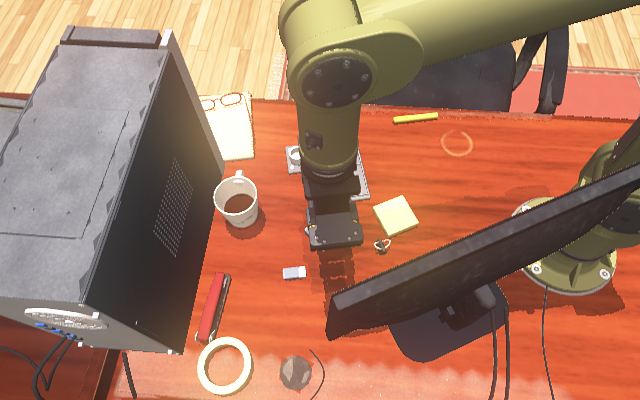

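The small eraser is at (304,109), the larger at (368,160), and the arm is clear of the monitor. I'll measure the small one.

```bash
python3 - <<'E'
from h import *
import pickle
w=pickle.load(open('w6.pkl','rb'))
im=cv2.imread('pics/w6.png');h=cv2.cvtColor(im,cv2.COLOR_BGR2HSV)
mk=((h[...,1]<90)&(h[...,2]>120)).astype(np.uint8);mk[:, :270]=0;mk[:,405:]=0;mk[:60]=0;mk[200:]=0
for k in cv2.findContours(mk,0,1)[0]:
    if cv2.contourArea(k)<150: continue
    for z in (.013,):
        p=np.array([cast(w,u,v,z)[:2] for u,v in k[:,0]],np.float32); print(cv2.boundingRect(k),cv2.minAreaRect(p))
E
python3 tgt.py .578 .1155 .205 .018
```

```text
(339, 137, 57, 49) ((0.5354931354522705, 0.028223901987075806), (0.03260102495551109, 0.06501679122447968), 43.99070358276367)
(293, 87, 20, 44) ((0.5800870060920715, 0.11615992337465286), (0.04769943654537201, 0.02186540514230728), 11.421035766601562)
delta [ 73.8 -16.4 228.9] turn -0.0012
```

```bash
python3 -m handwheel '[[60,-12,0,0,0,0,0],[75,-17,60,0,0,0,0],[75,-17,120,0,0,0,0],[75,-17,170,0,0,0,0],[75,-17,200,0,0,0,0],[75,-17,200,0,0,0,0],[75,-17,200,0,0,0,0]]'; python3 st.py; python3 tgt.py .5797 .116 .2 .019
```

```text
time: 16.62
position: [0.5805, 0.1168, 0.0489]
tool_rot: [-3.125, -0.321, -0.003]
ft_force: [-0.0, 0.5, -0.1]
grip_width: 0.5
t 16.625 pos [0.5805 0.1168 0.0489] yaw 0.2044 tilt [0.002  0.0005] F [-0.03  0.49 -0.13] M [ 0.022 -0.055  0.063] tau7 -0.002 w 0.4997
delta [-1.   0.6 29.9] turn 0.0044
```

```bash
python3 -m handwheel '[[-1,1,20,0,0,0.005,0],[-1,1,30,0,0,0.005,0],[-1,1,30,0,0,0.005,0],[-1,1,30,0,0,0.005,0]]' 10; python3 st.py; python3 -m handwheel '[[0,0,0,0,0,0,1],[0,0,0,0,0,0,1],[0,0,0,0,0,0,1],[0,0,0,0,0,0,1],[0,0,0,0,0,0,1]]' 10; python3 st.py
```

```text
time: 17.12
position: [0.5788, 0.1155, 0.0177]
tool_rot: [-3.126, -0.314, -0.0]
ft_force: [0.2, 0.3, 0.4]
grip_width: 0.5
t 17.125 pos [0.5788 0.1155 0.0177] yaw 0.1999 tilt [0.0003 0.0001] F [0.23 0.26 0.38] M [-0.012 -0.023  0.004] tau7 -0.001 w 0.5004
time: 17.75
position: [0.5788, 0.1153, 0.0177]
tool_rot: [3.126, 0.313, 0.0]
ft_force: [0.2, -0.3, 2.1]
grip_width: 0.257
t 17.75 pos [0.5788 0.1153 0.0177] yaw 0.1998 tilt [ 0.0002 -0.0001] F [ 0.24 -0.3   2.1 ] M [0.011 0.098 0.018] tau7 0.001 w 0.2571
```

The grip is at 22.4 mm, which fits the 23 mm eraser. Lift, then carry it over the left bay while turning.

```bash
python3 -m handwheel '[[0,0,-30,0,0,0,1],[0,0,-80,0,0,0,1],[0,0,-130,0,0,0,1],[0,0,-130,0,0,0,1]]' 10; python3 st.py; python3 tgt.py .4636 -.1229 1.809 .14
```

```text
time: 18.25
position: [0.5815, 0.1163, 0.1522]
tool_rot: [-3.126, -0.313, -0.014]
ft_force: [0.5, 0.7, 0.0]
grip_width: 0.26
t 18.25 pos [0.5815 0.1163 0.1522] yaw 0.1998 tilt [0.0086 0.001 ] F [0.54 0.72 0.04] M [ 0.014  0.031 -0.001] tau7 0.066 w 0.2595
delta [-163.2  211.    10.9] turn -1.6092
```

```bash
python3 -m handwheel '[[-20,40,0,0,0,-0.16,1],[-50,80,0,0,0,-0.32,1],[-80,120,0,0,0,-0.48,1],[-110,160,0,0,0,-0.64,1],[-140,190,0,0,0,-0.8,1],[-163,211,0,0,0,-0.96,1],[-163,211,0,0,0,-1.12,1],[-163,211,0,0,0,-1.28,1],[-163,211,0,0,0,-1.44,1],[-163,211,0,0,0,-1.6,1],[-163,211,10,0,0,-1.609,1],[-163,211,10,0,0,-1.609,1]]'; python3 st.py; python3 tgt.py .4636 -.1229 1.809 .0287
python3 - <<'E'
from h import *
import pickle
w=ctrl.camera_model('wrist');cv2.imwrite('pics/w7.png',ctrl.get_image('wrist')[:,:,::-1]);pickle.dump(w,open('w7.pkl','wb'))
cv2.imwrite('pics/sc7.png',ctrl.get_image('scene')[:,:,::-1])
cv2.imwrite('pics/t7.png',ctrl.get_image('top')[:,:,::-1])
E
```

```text
time: 19.75
position: [0.4595, -0.1235, 0.1358]
tool_rot: [-1.943, -2.465, 0.001]
ft_force: [-0.6, -0.5, 0.5]
grip_width: 0.26
t 19.75 pos [ 0.4595 -0.1235  0.1358] yaw 1.8064 tilt [-0.0029  0.0012] F [-0.56 -0.47  0.51] M [ 0.011 -0.088  0.013] tau7 0.008 w 0.2602
delta [ -0.5   4.4 107.1] turn -0.0026
```

View pics/w7.png

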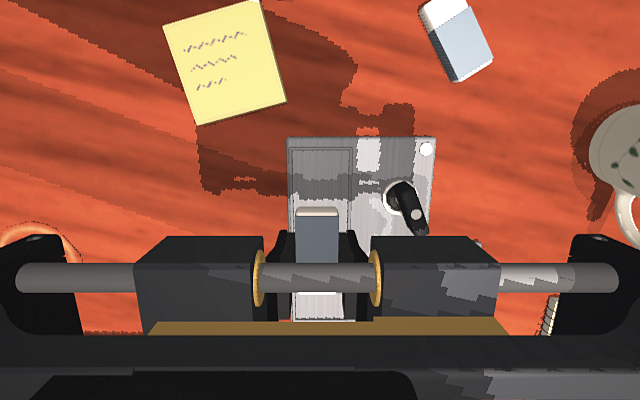

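View pics/sc7.png

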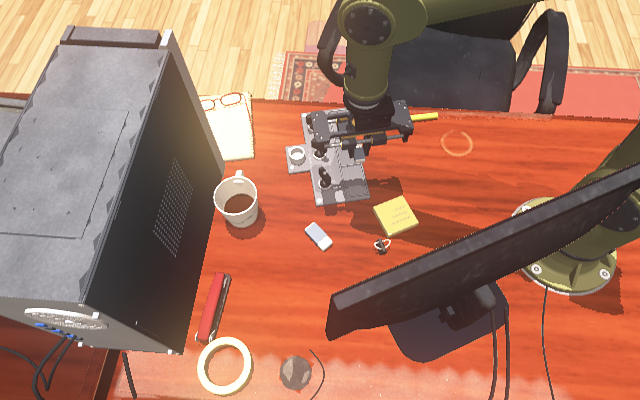

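The wrist view shows the held eraser's front end at (317,212), the bay's far rib at row 150 between columns 291 and 351, and the left screw at (405,208). I'll verify the target.

Run:
```python
from h import *
import pickle
w=pickle.load(open('w7.pkl','rb'))
c,s_=np.cos(.238),np.sin(.238); X=np.array([c,s_]);Y=np.array([-s_,c]); O=np.array([.4636,-.1229])
for n,p,z in [('ribcornL',(291,150),.011),('ribcornR',(351,149),.011),('platecornL',(288,137),.008),('platecornR',(437,137),.008),('collar?',(417,214),.0605),('eraserL',(296,207),0.13),('eraserR',(338,207),.13)]:
    q=cast(w,*p,z)[:2]-O; print(n,(q@X*1000).round(1),(q@Y*1000).round(1))
b=cv2.imread('pics/w7.png')[120:260,270:450]; cv2.imwrite('pics/w7c.png',cv2.resize(b,None,fx=4,fy=4,interpolation=cv2.INTER_CUBIC))
```

```text
ribcornL -25.0 41.7
ribcornR 26.1 42.5
platecornL -27.5 52.4
platecornR 99.4 52.1
collar? 70.8 0.3
eraserL -13.3 26.8
eraserR 7.9 26.8
```

View pics/w7c.png

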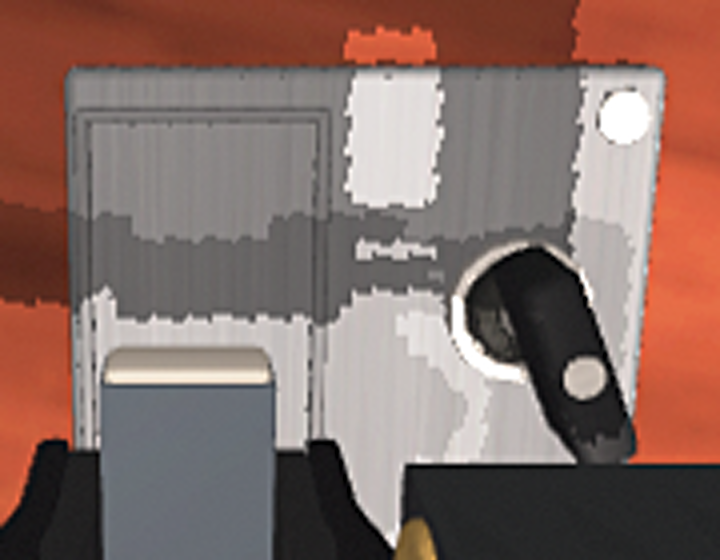

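The target agrees with the seen ribs and screw to about 1 mm. Lowering.

```bash
python3 -m handwheel '[[0,4,50,0,0,0,1],[0,4,85,0,0,0,1],[0,4,97,0,0,0,1],[0,4,97,0,0,0,1],[0,4,97,0,0,0,1],[0,4,97,0,0,0,1]]'; python3 st.py; python3 tgt.py .4636 -.1229 1.809 .0262
```

```text
time: 20.65
position: [0.4657, -0.1233, 0.0419]
tool_rot: [1.941, 2.467, 0.001]
ft_force: [-1.0, -0.5, -0.9]
grip_width: 0.26
t 20.65 pos [ 0.4657 -0.1233  0.0419] yaw 1.8085 tilt [ 0.0023 -0.0013] F [-1.04 -0.5  -0.94] M [ 0.    -0.137  0.037] tau7 0.001 w 0.26
delta [ 0.9 -2.  15.6] turn -0.0005
```

```bash
python3 -m handwheel '[[1,-2,8,0,0,0,1],[1,-2,13,0,0,0,1],[1,-2,13,0,0,0,1],[1,-2,13,0,0,0,1]]'; python3 st.py; python3 tgt.py .4636 -.1229 1.809 .0262
```

```text
time: 21.15
position: [0.4625, -0.1224, 0.0275]
tool_rot: [-1.942, -2.469, -0.0]
ft_force: [-0.6, 0.1, 0.8]
grip_width: 0.258
t 21.15 pos [ 0.4625 -0.1224  0.0275] yaw 1.8088 tilt [-0.0001  0.0001] F [-0.6   0.08  0.76] M [ 0.014 -0.094 -0.006] tau7 -0.001 w 0.2581
delta [-0.8  1.   1.3] turn -0.0002
```

```bash
python3 -m handwheel '[[0,1,1.2,0,0,0,1],[0,1,1.2,0,0,0,1],[0,1,1.2,0,0,0,1]]'; python3 st.py
```

```text
time: 21.52
position: [0.4635, -0.1222, 0.0264]
tool_rot: [1.942, 2.469, -0.0]
ft_force: [-0.1, -0.8, -0.1]
grip_width: 0.257
t 21.525 pos [ 0.4635 -0.1222  0.0264] yaw 1.8088 tilt [-0.     -0.0001] F [-0.07 -0.81 -0.09] M [ 0.046 -0.134 -0.013] tau7 -0.001 w 0.2571
```

```bash
python3 -m handwheel '[[0,0,0.5,0,0,0,1],[0,0,0.5,0,0,0,1]]'; python3 st.py; python3 -m handwheel '[[0,0,0,0,0,0,0.6],[0,0,0,0,0,0,0.4],[0,0,0,0,0,0,0.2],[0,0,0,0,0,0,0.2],[0,0,0,0,0,0,0.2]]'; python3 st.py
```

```text
time: 21.78
position: [0.4634, -0.1222, 0.0258]
tool_rot: [-1.942, -2.469, 0.0]
ft_force: [0.0, 0.8, 0.4]
grip_width: 0.257
t 21.775 pos [ 0.4634 -0.1222  0.0258] yaw 1.8088 tilt [-0.0001 -0.0001] F [0.02 0.79 0.43] M [ 0.019 -0.09  -0.029] tau7 -0.002 w 0.257
time: 22.4
position: [0.4634, -0.1222, 0.0258]
tool_rot: [1.942, 2.469, -0.0]
ft_force: [0.4, -0.6, 0.4]
grip_width: 0.393
t 22.4 pos [ 0.4634 -0.1222  0.0258] yaw 1.8088 tilt [-0.     -0.0001] F [ 0.44 -0.63  0.45] M [-0.06  -0.087  0.013] tau7 0.0 w 0.3935
```

```bash
python3 -m handwheel '[[0,0,-8,0,0,0,0.2],[0,0,-20,0,0,0,0.2],[0,0,-60,0,0,0,0.2],[0,0,-110,0,0,0,0.2],[0,0,-170,0,0,0,0.2],[-60,0,-200,0,0,0,0.2],[-60,0,-200,0,0,0,0.2],[-60,0,-200,0,0,0,0.2]]'; python3 st.py
python3 - <<'E'
from h import *
import pickle
w=ctrl.camera_model('wrist');cv2.imwrite('pics/w8.png',ctrl.get_image('wrist')[:,:,::-1]);pickle.dump(w,open('w8.pkl','wb'))
E
```

```text
time: 23.4
position: [0.4775, -0.1803, 0.2262]
tool_rot: [-1.943, -2.469, -0.001]
ft_force: [-0.5, 1.5, -0.6]
grip_width: 0.4
t 23.4 pos [ 0.4775 -0.1803  0.2262] yaw 1.808 tilt [0.0003 0.0004] F [-0.54  1.46 -0.57] M [ 0.1   -0.085  0.007] tau7 0.026 w 0.4001
```

View pics/w8.png

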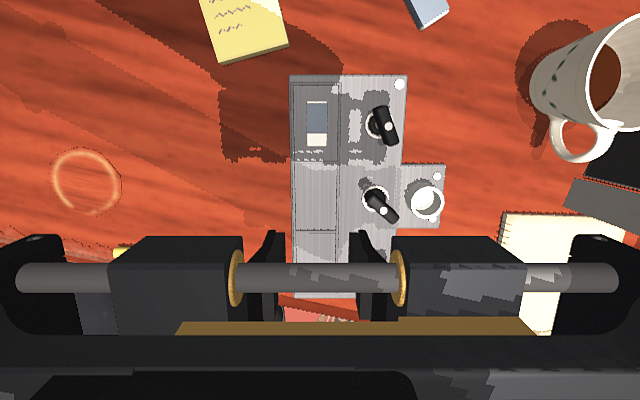

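The eraser lies centred and square in the left bay at (317,124). The left screw is at (382,126). I'll measure both as a last check.

Run:
```python
from h import *
b=cv2.imread('pics/w8.png')[70:225,285:410]; cv2.imwrite('pics/w8c.png',cv2.convertScaleAbs(cv2.resize(b,None,fx=3.8,fy=3.8,interpolation=cv2.INTER_CUBIC),alpha=1.5))
```

```text
(no output)
```

View pics/w8c.png

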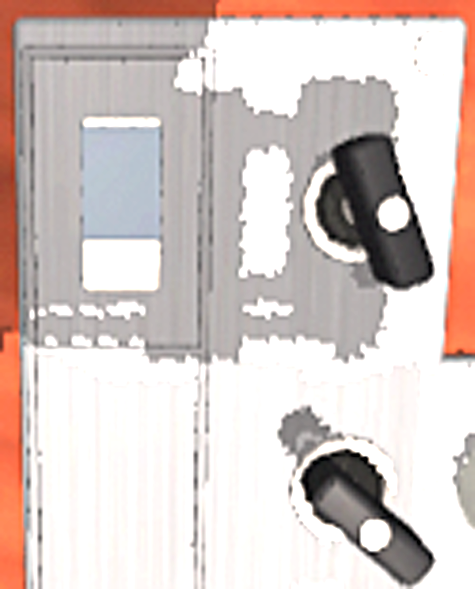

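Run:
```python
from h import *
import pickle
w=pickle.load(open('w8.pkl','rb'));k=3.8
f=lambda x,y:((x+.5)/k-.5+285,(y+.5)/k-.5+70)
c,s_=np.cos(.238),np.sin(.238); X=np.array([c,s_]);Y=np.array([-s_,c]); O=np.array([.4636,-.1229])
for p in [(83,118),(160,118),(160,290),(83,290)]:
    q=cast(w,*f(*p),.021)[:2]-O; print('eraser',(q@X*1000).round(1),(q@Y*1000).round(1))
for n,a,b,z in [('left',(392,145),(432,265),.06),('left',(337,160),(375,275),.034),('mid',(345,480),(432,560),.06),('mid',(312,500),(400,580),.05)]:
    v=cast(w,*f(*b),z)-cast(w,*f(*a),z); print(n,np.arctan2(v[1],v[0]))
```

```text
eraser -9.5 24.7
eraser 12.0 24.7
eraser 12.4 -22.9
eraser -9.9 -22.9
left -0.9480135199078442
left -0.9620003823288368
mid -0.5008038296294614
mid -0.5008186606027518
```

```bash
python3 -c "
from bench import ctrl
print(ctrl.close_job())"
```

```text
the job is handed in; nothing more can be done
None
```

The loose screw was the left-hand one. It is now turned on about 0.6 rad (nearly a tenth of a turn), and the small eraser lies flat in the bay in front of it. I handed the job in at about 23.5 s; no verdict was reported.

- **Right and middle screws:** both resisted at 0.04 rad, with about 0.18 and 0.15 N m, close to the 0.16 N m expected from the rubber seat. I untwisted and released them without going further.
- **Left screw:** it held a steady 0.05 N m while turning, which matches a loose screw. Its bar's yaw changed from about -0.345 to -0.95 rad.
- **Eraser:** it sits about 1 mm off the bay's centre. It has at least 12 mm of clearance to the front and rear ribs and at least 16 mm at its ends. I lowered it to within about 0.5 mm of contact before releasing, and the wrist force stayed near zero.
- **Last checks:**
    - The right bar measured 0.45 rad after release, the same as before. The readings from its other edges, 0.47 and 0.50 rad, were less exact.
    - The middle bar measured -0.50 rad against -0.47 at the start, which I take to be picking error.
    - I did not touch the larger eraser, mug, stapler or notes. I didn't take a final full picture to confirm they were unmoved.

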